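# Hold a reference cell in the photometer's light path

## Task

Seat the blue lamp head fully down on the two pegs of the photometer base, its lens facing the detector post, and let go of it. Then take the red-capped cell out of the rack, your fingers touching only its two white frosted sides, never the clear windows or the cap, and hold it upright in the middle of the light path between lamp and detector, clear windows square to the beam, touching nothing else. Finish while still holding it there, and leave the blue-capped cell and all other things where they are.

Things in the scene. Friction and masses are not known exactly. Their poses are not given: they have to be found in the camera images.
- photometer: Fixed photometer base: grey plate 200 mm along its x (the light path's direction), 90 along its y, top face 14 mm above the worktop. Origin: centre of its underside, on the worktop. White detector post (40 x 50 mm, top 98 mm above the worktop) at x = +77 mm; two steel pegs at the -x end.
- detector (a point): Front of the detector post's black receiver snout (30 mm wide), which faces the photometer's -x: at x = +51 mm, 69 mm above the worktop; axes as the photometer.
- seat (a point): Point on the plate's top face midway between the two pegs, 55 mm to -x of the photometer's centre; axes as the photometer. The seated lamp head's origin lies here, its axes along the photometer's. Pegs: tapered noses, 14 mm high, 7 mm thick at 18 mm to -x of here, 12 mm thick at 18 mm to +x (towards the detector).
- beam (a point): Middle of the light path: midway between the seated lamp head's lens and the detector snout (70 mm apart), 71 mm to +x of the seat, 69 mm above the worktop; axes as the photometer. A yellow cross on the plate marks the spot below it.
- lamp_head: Loose blue lamp head with black foot, 60 mm along its x, 44 along its y, 82 high, 250 g, standing on the worktop. Origin: centre of its underside, z up. Flat sides square to y to grip. Black lens snout on the +x face, fins on -x. Two upright sockets in the foot, 18 mm deep: 9.5 mm wide at x = -18, 14.5 mm wide at x = +18 mm.
- lamp_lens (a point): Front of the lamp head's lens (yellow, in a black snout 30 mm wide): 36 mm to +x of its axis, 55 mm above its underside; axes as the lamp head.
- rack: White cell rack, fixed: 120 mm along its x, 50 along its y, 18 high, origin at the centre of its underside. Two wells 12 mm deep (floor 6 mm above the worktop) at x = -28 and +28 mm hold the two cells with about 1.5 mm play all round; the cells' x is along the rack's x.
- red_cell: Red-capped glass cell, the one to use, in either well: upright, 24 mm along its x, 28 along its y, 67 high, 70 g. Origin: centre of its underside, z up. Faces square to y (y = +-14 mm): white frosted plates, 24 wide, 60 high from the underside. Faces square to x: clear tinted windows, 2 mm behind the plates' edges. Red cap 20 x 19 x 7 mm on top. 
- red_cell_window (a point): Centre of the red-capped cell, 30 mm above its underside, the middle of its clear windows; axes as the cell.
- red_cell_core: The parts of the red-capped cell that the fingers must not touch: its two clear windows and its cap. Origin and axes as the cell.
- blue_cell: Blue-capped glass cell, bystander in the other well: upright, 24 mm along its x, 28 along its y, 67 high, 70 g. Origin: centre of its underside, z up. Faces square to y (y = +-14 mm): white frosted plates, 24 wide, 60 high from the underside. Faces square to x: clear tinted windows, 2 mm behind the plates' edges. Blue cap 20 x 19 x 7 mm on top. 
- petri_1: Round lidded petri dish, cream filling, 60 mm wide, 15 mm high, at the back; bystander. Leave it alone.
- petri_2: Round lidded petri dish, pink filling, 60 mm wide, 15 mm high, at the front edge near the robot; bystander. Leave it alone.
- tape_roll: Roll of cream tape lying flat, 100 mm wide, 24 mm high, at the back; bystander. Leave it alone.
- usb_frame_grabber: Flat white and blue electronics box, 46 x 99 x 18 mm, at the back right; bystander. Leave it alone.
- stain_bottle: Small brown bottle with black cap, 34 mm wide, 75 mm high, at the back; bystander. Leave it alone.
- marker_red: White marker pen with red cap, 132 mm long, 14 mm high, at the front edge near the robot; bystander. Leave it alone.
- lens_tissue: Flat white and red packet of lens tissue, 100 x 64 x 8 mm, at the front edge near the robot; bystander. Leave it alone.
Mind the look-alikes: they are no part of the job. What is shaped like the lamp_head but purple or turquoise is not meant.

How it is judged:
On the way, in this order (a step that is already met when the one before it is completed fails the run):
1. the lamp head sits fully down on the pegs, lens towards the detector, and is let go (horizontal distance between lamp_head and seat below 0.004 m and z of lamp_head in the frame of seat between -0.003 and 0.003 m and angle between lamp_head's own z axis and vertical below 0.05 rad and x of lamp_lens in the frame of seat above 0.03 m and angle between the x axis of lamp_head and the x axis of photometer, either way round below 0.1 rad and contact force between the fingers and lamp_head below 0.1 N), for 0.2 s.
2. the red-capped cell is lifted clear of the rack in the fingers (height (world z) of red_cell above 0.03 m and contact force between the fingers and red_cell above 2 N), for 0.2 s.
At the end, for the whole second after the job is handed in: Lamp head on its pegs (4 mm sideways, 3 mm height, 0.1 rad), lens to the detector, let go. Red-capped cell held still by the fingers, window centre within 15 mm along, 7 mm across, 10 mm in height of the beam point, square within 0.17 rad, upright within 0.14, touching neither lamp nor photometer (all of step 1 and x of red_cell_window in the frame of beam between -0.015 and 0.015 m and y of red_cell_window in the frame of beam between -0.007 and 0.007 m and z of red_cell_window in the frame of beam between -0.01 and 0.01 m and angle between the x axis of red_cell and the x axis of photometer, either way round below 0.17 rad and angle between red_cell's own z axis and vertical below 0.14 rad and contact force between the fingers and red_cell above 2 N and contact force between red_cell and photometer below 0.05 N and contact force between red_cell and lamp_head below 0.05 N and linear speed of red_cell below 0.02 m/s); the arm keeps its last pose, push and grip.
It fails at once if the fingers touch the clear windows or the cap of the red-capped cell (contact force between the fingers and red_cell_core above 0.5 N).
It fails at once if the blue-capped cell is disturbed (more than 10 mm) (distance of blue_cell from where it was at the start of the episode above 0.01 m).
It fails at once if a bystander is moved more than 30 mm (distance of any of petri_1, petri_2, tape_roll, usb_frame_grabber, stain_bottle, marker_red, lens_tissue from where it was at the start of the episode above 0.03 m).
It also fails if it takes over 58 s, if anything falls off the work surface, if the arm or the gripper's body presses on something with over 40 N, if the wrist force passes 120 N, or if a joint passes its speed limit or range.

## Robot

A 7-joint arm with a two-finger parallel gripper is mounted at the origin on a cart in front of the work surface, level with it; the furniture and walls round the work are solid. World frame = base frame: x ahead of the robot, y to its left, z up, the work surface at z = 0. Lengths are in m, angles in rad, forces in N, time in s.
With the tool pointing down it reaches from about 0.4 to 0.875 m from the base axis. Payload 19.3 kg.
Tool frame: the origin (TCP) lies at the very end of the fingers, on their centre line; the grasp point (between the pads) lies 19 mm behind it; z points along the fingers, y is the line along which they close (so a half turn about z gives the same grasp; the last joint's range is limited). The gripper opens to 85 mm and grips with 20 to 120 N. Pads are 22 mm wide; open, the fingers measure 114 mm over their backs; the gripper's body (76 mm by 85 mm) begins 54 mm behind the grasp point. The pads swing forward as they close: fully open they stand 13 mm farther back than shut.
Start: joints at [-1.371, 0.521, -0.036, 1.599, 0.021, 1.021, -0.113], TCP at [0.167, 0.602, 0.231] pointing down, gripper open.
Joint ranges: [-2.91, 2.91], [-0.3, 2.13], [-1.5, 1.42], [0.17, 2.43], [-1.26, 4.41], [0.16, 1.93], [-2.52, 2.52]. Speed limits (rad/s): [1.89, 1.89, 2.39, 2.39, 3.01, 3.01, 3.01].

## Interface

Orientations are given as [roll, pitch, yaw] about the fixed x, y, z axes, in that order (R = Rz(yaw) Ry(pitch) Rx(roll)).
In Python, from workcell import bot gives the robot as it stands.
- The arm moves only by the tool servo_tool, never from a script. Its argument "plan" is a list of rows, each a list of 7 numbers: the finger opening in cm, from 0 to 8.54, then the shift along the tool's x, y, z in cm, then the turn, a rotation vector about the tool's x, y, z in degrees. In form: [[fingers, x, y, z, wx, wy, wz], ...]. A call has 1 to 10 rows; each row is the pose to reach, as a shift and turn from the pose commanded when the call began, along the tool's axes at that moment; what a row does not reach only later rows make up. A row lasts 1/10 s, in which the tool goes at most 50 mm and 8.59 degrees, less where a joint would pass 70% of its speed; a pose out of reach is approached as far as the arm can. A call with a gripper value outside its range is refused whole. The fingers move at their own pace and stop on an object; "force" is the grip in N (left out, the last holds). Time passes only in rows, so rows that repeat a pose let the fingers close. It gives the time, the measured TCP pose, the force, the opening and the grip force at its end, in the units of the state.
- bot.observe(): the state, without advancing time (a new reading comes with each control period).
- bot.grab_frame(name): name is "scene" or "top"; returns a dict with "frame" (400x640x3 uint8, blue, green, red), "mtx" (3x3 intrinsics, pixels), "R" (3x3) and "t" (3): a world point X has camera coordinates R X + t. Camera axes: x right, y down, z forward; pixel columns grow to the right and rows downward; lengths in m; the calibration is good to about 2 mm. A picture is of the moment at which its call begins. There is no depth.
- bot.job_done(): hands the job in; it is judged then, once.
The state is a dict: "clock": time; "qpos": joint angles; "qd": joint speeds; "joint_efforts": joint torques, N m; "position": TCP position; "tool_rot": TCP orientation; "force": force on the tool from outside, world axes, zero at the start; "moment": the same for the moment, N m; "grip_width": finger opening in m; "finger_force": force on a finger pad.
Only numpy, scipy, OpenCV 4.12 (cv2) and the standard library are available. Lean on these libraries where they do the work, as an engineer would, in place of code of your own. Each camera call takes 0.05 s, during which the arm holds its last target. There are 200 camera calls.

## Working session

There is one attempt and no reset: what is moved stays moved. The work goes in short steps, Python scripts to look and compute and a tool call to move; the robot and the scene stay as the last step left them, time stands still between calls to the robot, and variables do not carry over. Pictures are saved under pics/ and viewed, at most 10 in all, crops included, and the job is handed in when it is done.

Besides the shell and the picture viewer there is one more tool, called after ">>>" as name(argument=value, ...) on one line, values as JSON. servo_tool: Moves the arm, as the interface text tells. Its arguments: {"type":"object","properties":{"plan":{"type":"array","items":{"type":"array","items":{"type":"number"}}},"force":{"type":"number"}},"required":["plan"]}

```bash
mkdir -p pics; ls; cat > h.py <<'E'
from workcell import bot
import cv2, numpy as np
def grab(n, f=None):
    d=bot.grab_frame(n)
    if f: cv2.imwrite('pics/'+f,d['frame'])
    return d
def ray(d,u,v,z):
    K,R,t=map(np.array,(d['mtx'],d['R'],d['t']))
    c=-R.T@t; r=R.T@np.linalg.solve(K,[u,v,1.0])
    return c+r*(z-c[2])/r[2]
def proj(d,X):
    K,R,t=map(np.array,(d['mtx'],d['R'],d['t']))
    p=K@(R@np.array(X,float)+t); return p[:2]/p[2]
E
python3 - <<'E'
from h import *
import pickle
for n in('scene','top'):
    d=grab(n,n+'0.png'); pickle.dump(d,open(n+'0.pkl','wb'))
    print(n,-np.array(d['R']).T@d['t'])
print(bot.observe())
E
```

```text
pics
scene [ 0.03613078 -0.91458819  0.63116547]
top [ 0.50254379 -0.01459628  1.22613522]
{'clock': 0.1, 'qpos': array([-1.37122272,  0.52197628, -0.03636316,  1.59991584,  0.02116756,
        1.0211279 , -0.11278988]), 'qd': array([ 3.21896818e-03, -2.53561757e-03,  6.61512799e-04, -2.24076546e-03,
       -3.81404603e-05, -1.58449616e-03,  6.67758906e-04]), 'joint_efforts': array([ 2.37353473e-03, -9.28493142e+01,  1.98351748e+00, -3.70527828e+01,
        1.81135040e-02,  5.54429062e-03, -1.88590434e-06]), 'position': array([0.16649493, 0.60210634, 0.23078185]), 'tool_rot': array([-3.14054846e+00,  2.78833750e-05,  2.87183158e+00]), 'force': array([ 0.05186829,  0.44379318, -0.14934293]), 'moment': array([-0.02774958, -0.00705565, -0.03739929]), 'finger_force': 0.0, 'grip_width': 0.08549287778155869}
```

View pics/scene0.png

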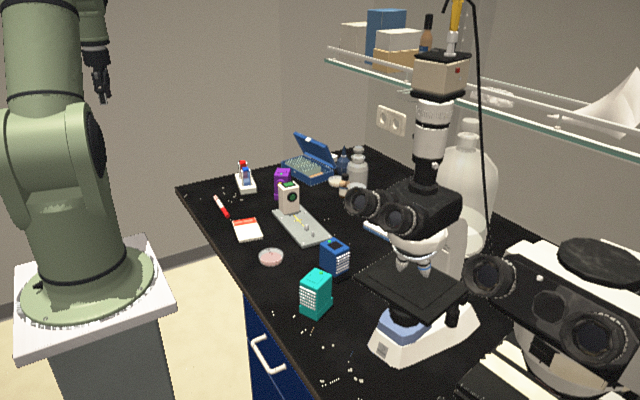

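View pics/top0.png

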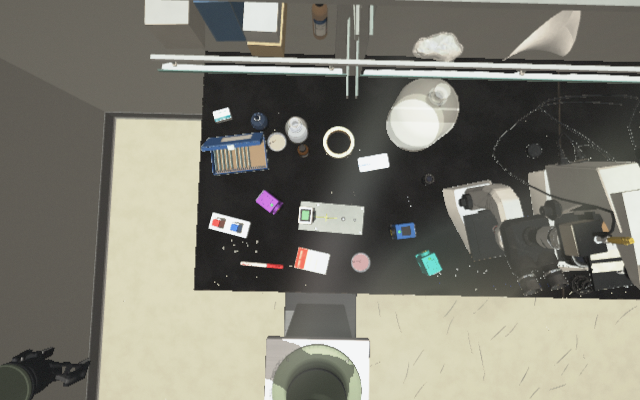

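The scene view shows blue lamp head (335,257), turquoise (316,293), purple (283,183), photometer (300,225) and rack (245,180). The top view has the blue one at (403,231), turquoise (429,263), purple (269,202), photometer (331,218) with its post at the left end, and rack (230,225) with the red cap on the left.
Could be taken for the lamp: blue (403,231), purple (269,202), turquoise (429,263), so I choose blue. Cells: red (218,224), blue (236,228).

```bash
python3 - <<'E'
from h import *
import pickle
t=pickle.load(open('top0.pkl','rb'))['frame']; s=pickle.load(open('scene0.pkl','rb'))['frame']
up=lambda a,k:cv2.resize(a,None,fx=k,fy=k,interpolation=cv2.INTER_NEAREST)
a=up(t[195:275,200:450],3) # 750x240
b=up(s[155:325,190:360],2)  #340x340
c=up(s[230:290,305:365],5) #300x300
o=np.zeros((580,750,3),np.uint8); o[:240]=a; o[240:580,:340]=b; o[240:540,350:650]=c
cv2.imwrite('pics/m.png',o)
d=pickle.load(open('top0.pkl','rb')); print(d['mtx'])
for n,u,v,z in [('plateC',331,218,.014),('lamp',403,231,.082),('red',218,224,.073),('blue',236,228,.073),('rack',230,225,.018)]: print(n,ray(d,u,v,z))
E
```

```text
[[389.13705848   0.         327.67700087]
 [  0.         389.13705848 196.15821753]
 [  0.           0.           1.        ]]
plateC [ 0.5240988  -0.03275404  0.014     ]
lamp [ 0.48981555 -0.24372543  0.082     ]
red [0.49750361 0.30102565 0.073     ]
blue [0.48699299 0.24754243 0.073     ]
rack [0.49505306 0.27893321 0.018     ]
```

View pics/m.png

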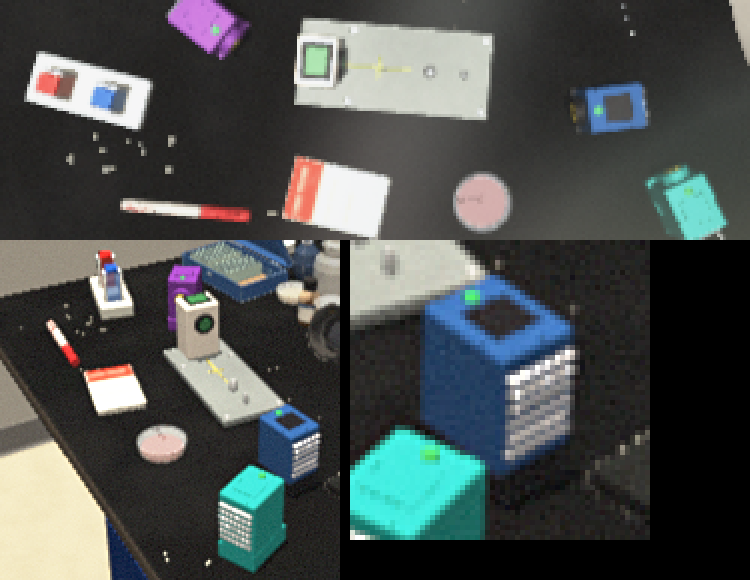

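The crop confirms blue as the lamp: its snout points image-left (world +y) towards the photometer, with white fins on the right. The pegs are at about (343,219) and (354,220) in the top view, the yellow cross at (326,218). The red cap is the left (+y) cell.

```bash
python3 - <<'E'
from h import *
import pickle
d=pickle.load(open('top0.pkl','rb')); f=d['frame']; hsv=cv2.cvtColor(f,cv2.COLOR_BGR2HSV)
K=8
def rect(box,fn,name,z):
    u0,v0,u1,v1=box; c=cv2.resize(f[v0:v1,u0:u1],None,fx=K,fy=K,interpolation=cv2.INTER_CUBIC); h=cv2.cvtColor(c,cv2.COLOR_BGR2HSV).astype(int)
    m=fn(h).astype(np.uint8)*255
    cs=max(cv2.findContours(m,cv2.RETR_EXTERNAL,cv2.CHAIN_APPROX_NONE)[0],key=cv2.contourArea)
    r=cv2.minAreaRect(cs); P=[]
    for p in cv2.boxPoints(r):
        P.append(ray(d,(p[0]+.5)/K-.5+u0,(p[1]+.5)/K-.5+v0,z)[:2])
    P=np.array(P); e=[P[1]-P[0],P[2]-P[1]]
    L=[np.linalg.norm(x) for x in e]; a=np.degrees(np.arctan2(*max(e,key=np.linalg.norm)[::-1]))
    print(name,'c',P.mean(0).round(4),'L',np.round(L,4),'ang',round(a,2)); print(P.round(4).tolist())
rect((292,195,372,242),lambda h:(h[...,2]>110),'plate',.014)
rect((385,215,425,247),lambda h:(abs(h[...,0]-108)<14)&(h[...,1]>120)&(h[...,2]>110),'lamp',.082)
rect((203,205,257,245),lambda h:(h[...,2]>140)&(h[...,1]<70),'rack',.018)
rect((203,205,257,245),lambda h:(h[...,2]>150)&(h[...,1]>110)&((h[...,0]<12)|(h[...,0]>168)),'redcap',.073)
rect((203,205,257,245),lambda h:(h[...,2]>150)&(h[...,1]>110)&(abs(h[...,0]-108)<14),'bluecap',.073)
rect((292,195,372,242),lambda h:(abs(h[...,0]-28)<8)&(h[...,1]>60),'cross',.014)
print(f[228:236,390:420,2].tolist() and '')
print('lampV',hsv[222:244:2,392:420:2,2])
E
```

```text
plate c [ 0.5258 -0.0311] L [0.0936 0.2051] ang -93.83
[[0.4859, 0.0738], [0.5794, 0.068], [0.5657, -0.1367], [0.4723, -0.1297]]
lamp c [ 0.4913 -0.249 ] L [0.056  0.0444] ang -81.67
[[0.5093, -0.2183], [0.5174, -0.2737], [0.4733, -0.2795], [0.4653, -0.2243]]
rack c [0.4955 0.282 ] L [0.0538 0.1241] ang -103.21
[[0.4833, 0.348], [0.536, 0.3367], [0.5076, 0.2159], [0.4551, 0.2275]]
redcap c [0.5021 0.3077] L [0.0184 0.021 ] ang -102.62
[[0.4954, 0.3198], [0.5134, 0.3161], [0.5088, 0.2956], [0.4908, 0.2993]]
bluecap c [0.4892 0.2539] L [0.0179 0.0201] ang -107.62
[[0.4837, 0.2661], [0.5008, 0.2609], [0.4948, 0.2417], [0.4776, 0.2469]]
cross c [ 0.5296 -0.0171] L [0.0058 0.0152] ang -178.65
[[0.5371, -0.014], [0.5372, -0.0198], [0.5221, -0.0202], [0.5219, -0.0143]]

lampV [[ 41  41  41  40  39  36  39  40  56  78 105  45  44  44]
 [ 50  52 108  97 139 152 177 184 194 195 192 114  47  48]
 [ 63  69 194 195 198 171 167 147  96 180 191 121  46  51]
 [ 47  53 186 198 196  79  81  83  82 144 191 171  50  51]
 [ 58  66 173 184 177  91  84  83  83  94 187 189  53  54]
 [ 82  75 158 216 198 105  82  84  83  84 187 193  79  55]
 [ 77  61 121 199 196 115  86  84  86 113 187 186  69  56]
 [ 54  53  80 197 198 180 196 194 194 180 182 176  73  60]
 [ 77  68  67 178 170 158 153 116  78  57  57  58  58  61]
 [ 51  52  53  55  53  57  57  58  58  60  60  61  62  65]
 [ 52  52  55  56  57  54  58  59  60  63  62  65  64  66]]
```

```bash
cat >> h.py <<'E'
from scipy.spatial.transform import Rotation as Ro
def go(x,y,z,yawdeg,o=None):
    o=o or bot.observe(); R=Ro.from_euler('xyz',o['tool_rot'])
    T=Ro.from_euler('xyz',[np.pi,0,np.radians(yawdeg)])
    print('shift cm',(R.inv().apply(np.array([x,y,z])-o['position'])*100).round(2),'rot deg',np.degrees((R.inv()*T).as_rotvec()).round(2),'pos',o['position'].round(4),'yaw',np.degrees(o['tool_rot']).round(2),'F',o['force'].round(1),'t',o['clock'])
E
python3 -c "
from h import *
go(.47,.25,.231,131)"
```

```text
shift cm [-3.864e+01 -2.585e+01  1.000e-02] rot deg [-6.000e-02  2.000e-02  3.354e+01] pos [0.1665 0.6021 0.2308] yaw [-179.94    0.    164.54] F [ 0.1  0.4 -0.1] t 0.1
```

>>> servo_tool(plan=[[8.5,-4,-2.6,0,0,0,3.5],[8.5,-8,-5.2,0,0,0,7],[8.5,-12,-7.8,0,0,0,10.5],[8.5,-16,-10.4,0,0,0,14],[8.5,-20,-13,0,0,0,17.5],[8.5,-24,-15.6,0,0,0,21],[8.5,-28,-18.2,0,0,0,24.5],[8.5,-32,-20.8,0,0,0,28],[8.5,-36,-23.4,0,0,0,31.5],[8.5,-38.6,-25.8,0,0,0,33.5]])

```text
clock: 1.1
position: [0.4716, 0.2483, 0.2312]
tool_rot: [-3.142, 0.001, 2.283]
force: [0.2, 0.3, -0.8]
grip_width: 0.0849
finger_force: 0.0
```

```bash
python3 -c "
from h import *
go(.4905,-.249,.15,98.3)"
```

```text
shift cm [-38.88 -31.07   8.15] rot deg [1.00e-02 4.00e-02 3.25e+01] pos [0.4716 0.2483 0.2312] yaw [-1.800e+02  4.000e-02  1.308e+02] F [ 0.2  0.3 -0.8] t 1.1
```

>>> servo_tool(plan=[[8.5,-3.9,-3.1,0,0,0,3.2],[8.5,-7.8,-6.2,0,0,0,6.5],[8.5,-11.7,-9.3,0,0,0,9.7],[8.5,-15.6,-12.4,0,0,0,13],[8.5,-19.5,-15.5,0,0,0,16],[8.5,-23.4,-18.6,0,0,0,19.5],[8.5,-27.3,-21.7,2,0,0,23],[8.5,-31.2,-24.8,4,0,0,26],[8.5,-35.1,-28,6,0,0,29.5],[8.5,-38.9,-31.1,8,0,0,32.5]])

```text
clock: 2.1
position: [0.49, -0.2351, 0.1559]
tool_rot: [-3.142, -0.0, 1.718]
force: [1.7, 1.2, 0.7]
grip_width: 0.085
finger_force: 0.0
```

>>> servo_tool(plan=[[8.5,0,0,0,0,0,0],[8.5,0,0,0,0,0,0],[8.5,0,0,0,0,0,0]])

```text
clock: 2.4
position: [0.4905, -0.2323, 0.1569]
tool_rot: [3.141, -0.0, 1.721]
force: [0.2, -0.2, -0.3]
grip_width: 0.0849
finger_force: 0.0
```

```bash
python3 - <<'E'
from h import *
go(.4905,-.249,.036,98.3)
s=grab('scene'); t=grab('top')
print(proj(s,bot.observe()['position']),proj(t,bot.observe()['position']))
a=cv2.resize(s['frame'][190:300,280:380],None,fx=4,fy=4,interpolation=0)
b=cv2.resize(t['frame'][190:270,375:450],None,fx=5,fy=5,interpolation=0)
o=np.zeros((440,790,3),np.uint8);o[:,:400]=a;o[:400,410:785]=b;cv2.imwrite('pics/a1.png',o)
E
```

```text
shift cm [-1.65 -0.25 12.09] rot deg [ 0.01 -0.03  0.32] pos [ 0.4905 -0.2323  0.1569] yaw [ 1.7999e+02 -3.0000e-02  9.8620e+01] F [ 0.2 -0.2 -0.3] t 2.4
[331.49829831 211.99147693] [404.2208929  230.97562485]
```

View pics/a1.png

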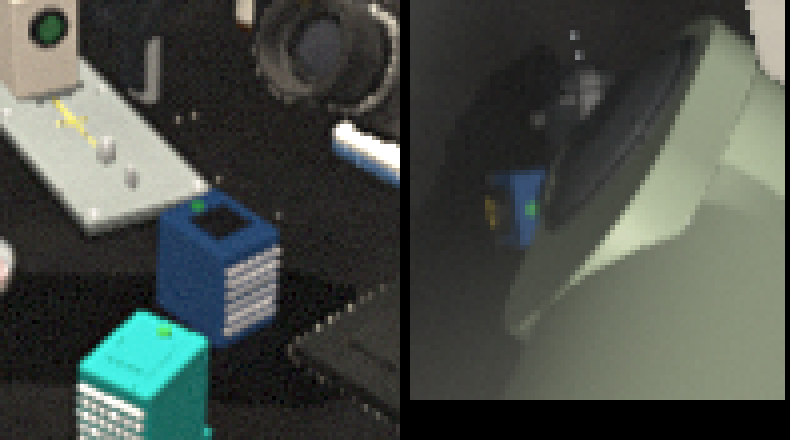

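The lamp is unmoved (scene crop, top centre at about (335,246)). The gripper looks to be partly out of the scene crop, and the arm hides the lamp in the top view. I'll check the finger projection numerically.

```bash
python3 - <<'E'
from h import *
import pickle
s=grab('scene','s2.png')
o=bot.observe(); R=Ro.from_euler('xyz',o['tool_rot'])
for dy in(-.05,-.0425,0,.0425,.05):
    X=o['position']+R.apply([0,dy,-.013]); print(dy,X.round(3),proj(s,X).round(1))
for n in [(.4905,-.249,.082),(.522,-.087,.014)]: print(n,proj(s,n).round(1))
print(s['mtx'][0])
# lamp face mask corners in initial scene
f=pickle.load(open('scene0.pkl','rb'))['frame']
df=cv2.absdiff(f,s['frame']).max(2); df[:, :200]=0
m=(df>40).astype(np.uint8); print(cv2.boundingRect(m))
c=cv2.resize(s['frame'][100:300,240:440],None,fx=3,fy=3,interpolation=0);cv2.imwrite('pics/a2.png',c)
E
```

```text
-0.05 [ 0.441 -0.24   0.17 ] [313.8 214.1]
-0.0425 [ 0.449 -0.238  0.17 ] [316.6 213. ]
0 [ 0.491 -0.232  0.17 ] [331.7 206.8]
0.0425 [ 0.533 -0.226  0.17 ] [346.  200.9]
0.05 [ 0.54  -0.225  0.17 ] [348.4 199.9]
(0.4905, -0.249, 0.082) [334.6 244.4]
(0.522, -0.087, 0.014) [310.1 232.3]
[433.21039168   0.         312.58758603]
(237, 0, 131, 265)
```

View pics/a2.png

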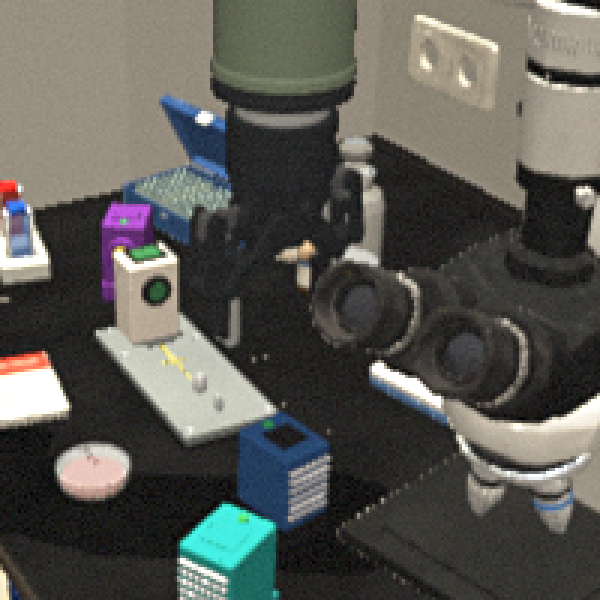

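```bash
python3 - <<'E'
from h import *
import pickle
s=pickle.load(open('scene0.pkl','rb'));d=pickle.load(open('top0.pkl','rb'))
for z in(.16,.2,.24,.28,.32,.36):
    X=ray(s,345,202,z); print(X.round(3),proj(d,X).round(0))
cv2.imwrite('pics/a3.png',cv2.resize(d['frame'][160:270,380:540],None,fx=4,fy=4,interpolation=0))
E
```

```text
[ 0.539 -0.213  0.16 ] [398. 213.]
[ 0.496 -0.273  0.2  ] [423. 229.]
[ 0.454 -0.332  0.24 ] [451. 247.]
[ 0.411 -0.392  0.28 ] [480. 267.]
[ 0.368 -0.452  0.32 ] [513. 288.]
[ 0.326 -0.511  0.36 ] [549. 311.]
```

View pics/a3.png

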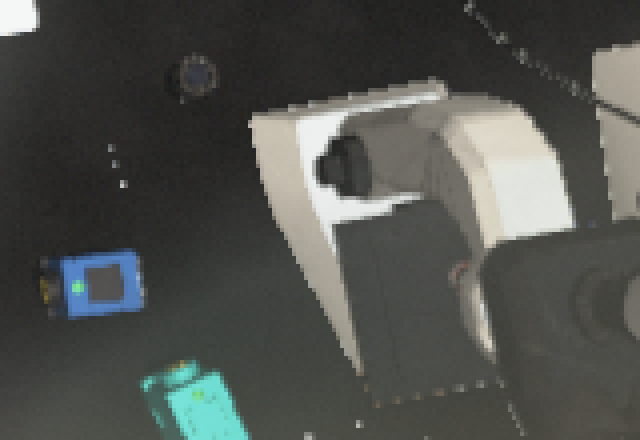

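The oculars lie at top-view u>500, so they are well clear. The fingers project where they should, left tip at (317,213). Descending to grip.

>>> servo_tool(plan=[[7,-1.8,-0.2,0,0,0,0],[7,-1.8,-0.2,1,0,0,0],[7,-1.8,-0.2,3,0,0,0],[7,-1.8,-0.2,5,0,0,0],[7,-1.8,-0.2,7,0,0,0],[7,-1.8,-0.2,9,0,0,0],[7,-1.8,-0.2,10.5,0,0,0],[7,-1.8,-0.2,11.5,0,0,0],[7,-1.8,-0.2,12.1,0,0,0],[7,-1.8,-0.2,12.1,0,0,0]])

```text
clock: 3.55
position: [0.4909, -0.2512, 0.0354]
tool_rot: [-3.141, -0.0, 1.72]
force: [-0.1, 0.4, 1.1]
grip_width: 0.0699
finger_force: 0.0
```

>>> servo_tool(plan=[[5,0,0,0,0,0,0],[4.2,0,0,0,0,0,0],[4,0,0,0,0,0,0],[3.5,0,0,0,0,0,0],[3,0,0,0,0,0,0],[3,0,0,0,0,0,0],[3,0,0,0,0,0,0],[3,0,0,0,0,0,0],[3,0,0,0,0,0,0]], force=40)

```text
clock: 4.45
position: [0.4912, -0.2515, 0.0365]
tool_rot: [3.141, 0.0, 1.72]
force: [-1.9, 0.9, 6.7]
grip_width: 0.0433
finger_force: 40.9
```

```bash
python3 -c "
from h import *
go(.522,-.087,.090,86.2)"
```

```text
shift cm [15.81  5.49 -5.35] rot deg [ 0.05  0.02 12.34] pos [ 0.4912 -0.2515  0.0365] yaw [1.7995e+02 3.0000e-02 9.8540e+01] F [-1.9  0.9  6.7] t 4.45
```

>>> servo_tool(plan=[[3,0,0,-1,0,0,0],[3,0,0,-2.5,0,0,0],[3,0,0,-4,0,0,0],[3,0,0,-5.3,0,0,0],[3,0,0,-5.3,0,0,0]])

```text
clock: 4.95
position: [0.492, -0.2517, 0.0911]
tool_rot: [3.139, 0.002, 1.72]
force: [1.2, -0.3, -3.3]
grip_width: 0.0436
finger_force: 41.8
```

>>> servo_tool(plan=[[3,1.5,0.5,0,0,0,1.2],[3,3.5,1.2,0,0,0,2.8],[3,6,2.1,0,0,0,4.7],[3,8.5,3,0,0,0,6.6],[3,11,3.8,0,0,0,8.5],[3,13,4.5,0,0,0,10.3],[3,14.7,5.1,0,0,0,11.5],[3,15.6,5.4,0,0,0,12.3],[3,15.8,5.5,0,0,0,12.3],[3,15.8,5.5,0,0,0,12.3]])

```text
clock: 5.95
position: [0.5218, -0.0874, 0.0888]
tool_rot: [-3.142, 0.0, 1.506]
force: [0.7, -0.4, -2.4]
grip_width: 0.0439
finger_force: 41.7
```

```bash
python3 - <<'E'
from h import *
import pickle
s=grab('scene');t=grab('top');o=bot.observe()
pickle.dump((s,t,o),open('held.pkl','wb'))
go(.522,-.087,.05,86.2)
X=[.522,-.087,.096]; print(proj(s,X),proj(t,X))
a=cv2.resize(s['frame'][170:260,260:360],None,fx=4,fy=4,interpolation=0)
b=cv2.resize(t['frame'][185:255,290:380],None,fx=4,fy=4,interpolation=0)
q=np.zeros((360,790,3),np.uint8);q[:,:400]=a;q[:280,410:770]=b;cv2.imwrite('pics/a4.png',q)
E
```

```text
shift cm [0.1  0.02 3.88] rot deg [ 0.    0.02 -0.  ] pos [ 0.5217 -0.088   0.0888] yaw [1.80e+02 2.00e-02 8.62e+01] F [-0.8  0.5 -1.9] t 6.05
[310.22091526 204.9977098 ] [350.11131216 218.67341978]
```

View pics/a4.png

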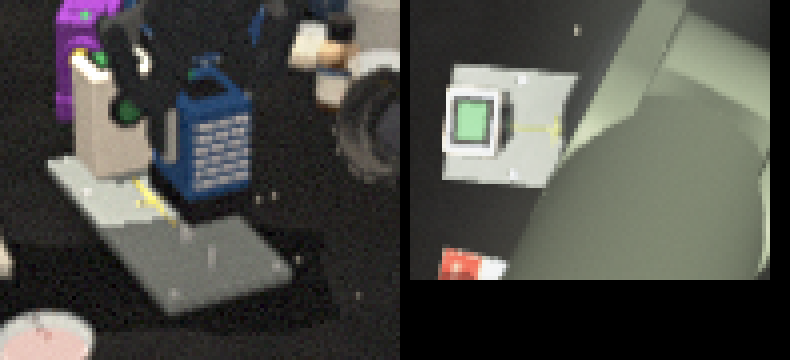

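Held above the seat: the lamp's fin face is at scene (315,208) facing the camera, the lens faces the post, and the pegs are just visible at (307,228) and (313,233). The top view is hidden by the arm. I'll refine the lamp's offset in the grip and the peg positions from the first pictures.

```bash
python3 - <<'E'
from h import *
import pickle
s=pickle.load(open('scene0.pkl','rb'));d=pickle.load(open('top0.pkl','rb'));f=d['frame']
# pegs: local contrast in upsampled crop
g=cv2.cvtColor(f,cv2.COLOR_BGR2GRAY)
print(g[214:225,336:362])
# lamp gray along long axis, sub-pixel rows averaged
print('lamp rows',f[226:238,386:420,0].mean(0).round(0).tolist())
for n,u,v,z in [('snout',389.5,231.5,.055),('snout z.065',389.5,231.5,.065)]: print(n,ray(d,u,v,z).round(4))
for z in(.05,.06,.082):print('fin edge 416.2',ray(d,416.2,230,z).round(4))
E
```

```text
[[203 202 203 202 203 202 203 203 203 204 205 206 206 207 206 207 207 207
  206 207 210 210 208 207 207 209]
 [205 205 204 204 203 202 204 204 206 206 206 206 206 206 207 207 207 208
  208 210 211 207 209 208 206 206]
 [203 202 207 205 205 204 194 191 195 205 206 204 205 205 205 206 205 206
  208 210 211 210 208 208 208 206]
 [213 206 206 205 207 186 159 165 165 199 205 205 205 205 204 205 204 206
  208 210 209 210 209 208 208 208]
 [219 210 206 205 206 147 172 215 164 191 204 206 204 205 204 207 206 198
  195 193 205 209 210 208 207 208]
 [206 206 207 207 208 160 193 233 185 186 204 207 206 207 205 208 209 177
  179 164 202 209 210 209 209 208]
 [205 207 207 208 206 186 169 184 169 201 207 208 206 206 207 208 208 184
  187 179 203 209 210 209 209 210]
 [207 206 207 206 207 208 195 194 206 207 208 208 207 207 207 210 207 209
  170 189 206 208 209 210 210 211]
 [208 207 207 207 206 207 208 207 208 208 208 208 208 209 208 209 209 210
  207 208 210 209 209 211 210 212]
 [207 206 207 208 208 208 208 208 208 209 207 208 207 209 210 209 209 210
  208 208 209 210 209 212 212 211]
 [207 208 208 209 209 209 209 208 210 211 211 208 208 209 210 209 210 209
  209 211 208 210 209 208 209 209]]
lamp rows [43.0, 43.0, 41.0, 39.0, 43.0, 48.0, 59.0, 60.0, 62.0, 79.0, 146.0, 192.0, 190.0, 187.0, 187.0, 165.0, 122.0, 111.0, 111.0, 110.0, 109.0, 106.0, 103.0, 102.0, 129.0, 178.0, 185.0, 185.0, 171.0, 108.0, 60.0, 52.0, 52.0, 52.0]
snout [ 0.4871 -0.2086  0.055 ]
snout z.065 [ 0.4872 -0.2069  0.065 ]
fin edge 416.2 [ 0.4934 -0.29    0.05  ]
fin edge 416.2 [ 0.4935 -0.2876  0.06  ]
fin edge 416.2 [ 0.4936 -0.2825  0.082 ]
```

```bash
python3 - <<'E'
from h import *
import pickle
s=pickle.load(open('scene0.pkl','rb'));d=pickle.load(open('top0.pkl','rb'))
for u,v in[(343,218.7),(354.1,219.5)]: print('peg',ray(d,u,v,.022).round(4))
K=8
def ext(f,u0,v0,u1,v1):
    c=cv2.resize(f[v0:v1,u0:u1],None,fx=K,fy=K,interpolation=cv2.INTER_CUBIC);h=cv2.cvtColor(c,cv2.COLOR_BGR2HSV).astype(int)
    m=((abs(h[...,0]-109)<14)&(h[...,1]>120)&(h[...,2]>60)).astype(np.uint8)
    cs=max(cv2.findContours(m,0,1)[0],key=cv2.contourArea)[:,0,:]/K+[u0,v0]
    H=cv2.convexHull(cs.astype(np.float32)); 
    return cs.min(0).round(1),cs.max(0).round(1),cv2.approxPolyDP(H,1.2,True)[:,0].round(1).tolist()
print(ext(s['frame'],312,230,358,285))
hs,ht,o=pickle.load(open('held.pkl','rb')); print('held',ext(hs['frame'],295,180,330,222))
def corners(S,c,yaw,z0):
    a=np.radians(yaw);x=np.array([np.cos(a),np.sin(a)]);y=np.array([-x[1],x[0]])
    for e in(-.003,0,.003):
        print(e,[proj(S,[*(np.array(c)+(e+i)*x+j*y),z0+.082]).round(1).tolist() for i,j in((.03,.022),(-.03,.022),(-.03,-.022),(.03,-.022))])
corners(s,(.4912,-.2515),98.5,0)
corners(hs,(.5217,-.088),86.2,.0523)
E
```

```text
peg [ 0.5227 -0.0698  0.022 ]
peg [ 0.521  -0.1041  0.022 ]
(array([319.1, 236.8]), array([349.8, 276.8]), [[333.6000061035156, 236.8000030517578], [349.79998779296875, 247.60000610351562], [347.8999938964844, 270.3999938964844], [335.6000061035156, 276.79998779296875], [321.20001220703125, 267.3999938964844], [319.1000061035156, 263.5], [320.0, 243.5]])
held (array([298.6, 186. ]), array([322.9, 220.1]), [[313.1000061035156, 186.0], [322.8999938964844, 195.8000030517578], [322.1000061035156, 215.8000030517578], [307.20001220703125, 220.10000610351562], [298.6000061035156, 210.8000030517578], [298.79998779296875, 207.8000030517578], [308.79998779296875, 186.60000610351562]])
-0.003 [[320.2, 243.0], [338.1, 255.3], [352.9, 248.0], [334.8, 236.3]]
0 [[319.3, 242.4], [337.2, 254.7], [352.0, 247.4], [334.0, 235.7]]
0.003 [[318.5, 241.9], [336.2, 254.0], [351.0, 246.8], [333.1, 235.2]]
-0.003 [[297.8, 189.1], [308.3, 199.3], [324.4, 195.5], [313.3, 185.7]]
0 [[297.3, 188.6], [307.8, 198.7], [323.8, 195.0], [312.8, 185.2]]
0.003 [[296.8, 188.2], [307.2, 198.2], [323.2, 194.5], [312.3, 184.7]]
```

>>> servo_tool(plan=[[3,0.1,0,0.6,0,0,0],[3,0.1,0,1.3,0,0,0],[3,0.1,0,1.9,0,0,0],[3,0.1,0,2.2,0,0,0],[3,0.1,0,2.5,0,0,0],[3,0.1,0,2.8,0,0,0],[3,0.1,0,3.0,0,0,0],[3,0.1,0,3.0,0,0,0]])

```text
clock: 6.85
position: [0.5217, -0.0879, 0.059]
tool_rot: [3.141, 0.002, 1.504]
force: [-3.6, -9.3, 2.3]
grip_width: 0.0433
finger_force: 42.3
```

>>> servo_tool(plan=[[3,-0.15,-0.05,0,0,0,0],[3,-0.15,-0.05,0.2,0,0,0],[3,-0.15,-0.05,0.4,0,0,0],[3,-0.15,-0.05,0.4,0,0,0]])

```text
clock: 7.25
position: [0.5209, -0.0886, 0.0545]
tool_rot: [-3.141, 0.001, 1.504]
force: [-2.1, -8.3, -4.0]
grip_width: 0.0433
finger_force: 41.8
```

>>> servo_tool(plan=[[3,-0.15,-0.05,0,0,0,0],[3,-0.15,-0.05,0.2,0,0,0],[3,-0.15,-0.05,0.4,0,0,0],[3,-0.15,-0.05,0.4,0,0,0]])

```text
clock: 7.65
position: [0.5207, -0.0891, 0.0508]
tool_rot: [-3.142, 0.0, 1.505]
force: [-2.6, -3.2, 4.3]
grip_width: 0.0438
finger_force: 42.4
```

>>> servo_tool(plan=[[3,0,-0.05,0.1,0,0,0],[3,0,-0.05,0.2,0,0,0],[3,0,-0.05,0.2,0,0,0]], force=20)

```text
clock: 7.95
position: [0.5205, -0.0899, 0.05]
tool_rot: [3.14, 0.0, 1.504]
force: [-10.4, -4.5, 33.9]
grip_width: 0.0437
finger_force: 45.7
```

>>> servo_tool(plan=[[4.5,0,0,0,0,0,0],[5,0,0,0,0,0,0],[6,0,0,0,0,0,0],[6.8,0,0,0,0,0,0],[6.8,0,0,0,0,0,0],[6.8,0,0,0,0,0,0]])

```text
clock: 8.55
position: [0.5203, -0.0888, 0.0487]
tool_rot: [-3.141, 0.0, 1.505]
force: [-0.2, -0.9, 0.5]
grip_width: 0.068
finger_force: 0.0
```

>>> servo_tool(plan=[[6.8,0,0,-1,0,0,0],[6.8,0,0,-3,0,0,0],[6.8,0,0,-5,0,0,0],[6.8,0,0,-8,0,0,0],[6.8,0,0,-11,0,0,0],[6.8,0,0,-13,0,0,0],[7.5,3,0,-13,0,0,0],[7.5,7,0,-13,0,0,0],[7.5,11,0,-13,0,0,0],[7.5,15,0,-13,0,0,0]])

```text
clock: 9.55
position: [0.53, 0.0623, 0.1796]
tool_rot: [3.141, -0.0, 1.505]
force: [1.1, 0.4, -0.5]
grip_width: 0.075
finger_force: 0.0
```

```bash
python3 - <<'E'
from h import *
import pickle
s=grab('scene');t=grab('top'); pickle.dump((s,t),open('seated.pkl','wb'))
c0=(.521,-.089)
a=np.radians(86.2);x=np.array([np.cos(a),np.sin(a)]);y=np.array([-x[1],x[0]])
for z in (.096,.100):
  for S in(s,t): print(z,[proj(S,[*(np.array(c0)+i*x+j*y),z]).round(1).tolist() for i,j in((.03,.022),(-.03,.022),(-.03,-.022),(.03,-.022))])
f=s['frame'];K=8;u0,v0=290,190
cr=cv2.resize(f[v0:245,u0:335],None,fx=K,fy=K,interpolation=cv2.INTER_CUBIC);h=cv2.cvtColor(cr,cv2.COLOR_BGR2HSV).astype(int)
m=((abs(h[...,0]-109)<14)&(h[...,1]>120)&(h[...,2]>60)).astype(np.uint8)
cs=max(cv2.findContours(m,0,1)[0],key=cv2.contourArea)[:,0,:]/K+[u0,v0]
print(cv2.approxPolyDP(cv2.convexHull(cs.astype(np.float32)),1.2,True)[:,0].round(1).tolist())
q=np.zeros((400,790,3),np.uint8)
q[:,:400]=cv2.resize(s['frame'][170:270,260:360],None,fx=4,fy=4,interpolation=0)
q[:320,410:770]=cv2.resize(t['frame'][180:260,290:380],None,fx=4,fy=4,interpolation=0);cv2.imwrite('pics/a5.png',q)
E
```

```text
0.096 [[297.4, 202.2], [307.7, 212.7], [323.5, 208.8], [312.7, 198.6]]
0.096 [[339.8, 225.7], [360.5, 227.5], [361.7, 212.4], [341.2, 210.6]]
0.1 [[297.4, 200.8], [307.7, 211.3], [323.6, 207.4], [312.7, 197.2]]
0.1 [[339.9, 225.7], [360.6, 227.6], [361.9, 212.4], [341.2, 210.5]]
[[312.5, 199.39999389648438], [322.6000061035156, 208.60000610351562], [321.3999938964844, 229.60000610351562], [308.0, 233.8000030517578], [299.0, 224.0], [298.5, 205.0], [300.79998779296875, 201.60000610351562]]
```

View pics/a5.png

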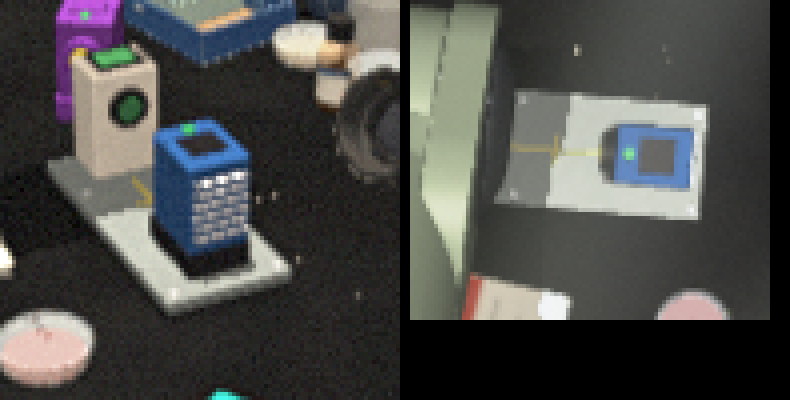

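The lamp is seated: its black foot sits flat on the plate at scene (310,235), the lens faces the post, and the corners match the seated prediction to within 1 px. Next, the red cell.

```bash
python3 - <<'E'
from h import *
go(.502,.3085,.13,77)
E
```

```text
shift cm [24.   -4.23  4.95] rot deg [-0.02 -0.1   9.62] pos [0.5301 0.0663 0.1791] yaw [-1.7999e+02 -1.0000e-01  8.6620e+01] F [-0.2 -1.2 -0. ] t 9.65
```

>>> servo_tool(plan=[[8,2,-0.4,0,0,0,1],[8,5,-0.9,0,0,0,2],[8,8.5,-1.5,0,0,0,3.5],[8,12,-2.1,0,0,0,5],[8,15.5,-2.7,0,0,0,6.5],[8,19,-3.3,0,0,0,8],[8,21.5,-3.8,1,0,0,9],[8,23.3,-4.1,2,0,0,9.5],[8,24,-4.2,3,0,0,9.5],[8,24,-4.2,3,0,0,9.5]])

```text
clock: 10.65
position: [0.5034, 0.3026, 0.1475]
tool_rot: [-3.14, 0.002, 1.34]
force: [-0.4, -0.5, -0.8]
grip_width: 0.08
finger_force: 0.0
```

```bash
python3 - <<'E'
from h import *
go(.502,.3085,.026,77)
s=grab('scene');o=bot.observe();R=Ro.from_euler('xyz',o['tool_rot'])
print([proj(s,o['position']+R.apply([0,y,-.013])).round(1) for y in(-.04,0,.04)], proj(s,[.502,.3085,.073]))
cv2.imwrite('pics/a6.png',cv2.resize(s['frame'][100:205,190:310],None,fx=5,fy=5,interpolation=0))
E
```

```text
shift cm [ 0.57 -0.26 12.15] rot deg [-0.07  0.11 -0.22] pos [0.5034 0.3026 0.1475] yaw [-1.7993e+02  1.1000e-01  7.6780e+01] F [-0.4 -0.5 -0.8] t 10.65
[array([229.5, 136.9]), array([242.4, 135.7]), array([255.1, 134.4])] [243.00949138 161.11344063]
```

View pics/a6.png

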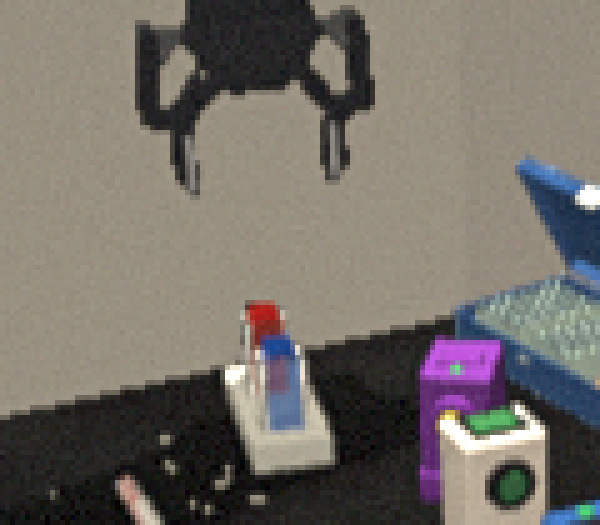

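The fingers straddle the red cell's line: their centre is at about (242.5,138) and the red cap at (243,163). Descending.

>>> servo_tool(plan=[[6.5,0.55,-0.25,0.5,0,0,0],[6.5,0.55,-0.25,2,0,0,0],[6.5,0.55,-0.25,4,0,0,0],[6.5,0.55,-0.25,6,0,0,0],[6.5,0.55,-0.25,8,0,0,0],[6.5,0.55,-0.25,10,0,0,0],[6.5,0.55,-0.25,11.3,0,0,0],[6.5,0.55,-0.25,12,0,0,0],[6.5,0.55,-0.25,12.1,0,0,0],[6.5,0.55,-0.25,12.1,0,0,0]])

```text
clock: 11.7
position: [0.503, 0.3089, 0.0281]
tool_rot: [3.141, -0.0, 1.339]
force: [0.3, -0.4, 0.0]
grip_width: 0.0651
finger_force: 0.0
```

>>> servo_tool(plan=[[5,0,0,0,0,0,0],[4,0,0,0,0,0,0],[3.4,0,0,0,0,0,0],[3,0,0,0,0,0,0],[2.7,0,0,0,0,0,0],[2.4,0,0,0,0,0,0],[2,0,0,0,0,0,0],[2,0,0,0,0,0,0]], force=25)

```text
clock: 12.5
position: [0.5021, 0.3093, 0.028]
tool_rot: [-3.14, -0.0, 1.34]
force: [-6.2, 0.9, 6.8]
grip_width: 0.0276
finger_force: 24.8
```

>>> servo_tool(plan=[[2,0,-0.1,-0.3,0,0,0],[2,0,-0.1,-1,0,0,0],[2,0,-0.1,-2,0,0,0],[2,0,-0.1,-4,0,0,0],[2,0,-0.1,-6.5,0,0,0],[2,0,-0.1,-9,0,0,0],[2,0,-0.1,-11.5,0,0,0],[2,0,-0.1,-13,0,0,0],[2,0,-0.1,-13.5,0,0,0],[2,0,-0.1,-13.5,0,0,0]])

```text
clock: 13.5
position: [0.5018, 0.3094, 0.163]
tool_rot: [3.141, -0.001, 1.34]
force: [-0.5, -0.0, -1.4]
grip_width: 0.0278
finger_force: 24.8
```

```bash
python3 - <<'E'
from h import *
go(.5255,-.018,.1635,86.2)
E
```

```text
shift cm [-31.33   9.81  -0.06] rot deg [ 0.02 -0.03 -9.45] pos [0.5018 0.3094 0.163 ] yaw [ 1.7999e+02 -3.0000e-02  7.6750e+01] F [-0.5 -0.  -1.4] t 13.5
```

>>> servo_tool(plan=[[2,-2,0.6,0,0,0,-0.6],[2,-5,1.5,0,0,0,-1.5],[2,-9,2.8,0,0,0,-2.7],[2,-13,4.1,0,0,0,-3.9],[2,-17,5.3,0,0,0,-5.1],[2,-21,6.6,0,0,0,-6.3],[2,-25,7.8,0,0,0,-7.5],[2,-28.5,8.9,0,0,0,-8.6],[2,-30.5,9.6,0,0,0,-9.4],[2,-31.3,9.8,0,0,0,-9.4]])

```text
clock: 14.5
position: [0.5249, -0.0204, 0.162]
tool_rot: [-3.14, 0.001, 1.501]
force: [-0.4, 0.8, -0.6]
grip_width: 0.0273
finger_force: 24.8
```

>>> servo_tool(plan=[[2,0,0,0,0,0,0],[2,0,0,0,0,0,0],[2,0,0,0,0,0,0]])

```text
clock: 14.8
position: [0.5253, -0.0165, 0.1625]
tool_rot: [-3.141, -0.0, 1.505]
force: [-0.3, 0.7, 0.4]
grip_width: 0.0277
finger_force: 24.8
```

```bash
python3 - <<'E'
from h import *
go(.5255,-.018,.061,86.2)
E
```

```text
shift cm [-0.15  0.04 10.15] rot deg [-0.03 -0.01  0.04] pos [ 0.5253 -0.0165  0.1625] yaw [-1.7997e+02 -1.0000e-02  8.6240e+01] F [-0.3  0.7  0.4] t 14.8
```

>>> servo_tool(plan=[[2,-0.15,0,1,0,0,0],[2,-0.15,0,2.5,0,0,0],[2,-0.15,0,4,0,0,0],[2,-0.15,0,5.5,0,0,0],[2,-0.15,0,7,0,0,0],[2,-0.15,0,8.2,0,0,0],[2,-0.15,0,9.2,0,0,0],[2,-0.15,0,9.9,0,0,0],[2,-0.15,0,10.15,0,0,0],[2,-0.15,0,10.15,0,0,0]])

```text
clock: 15.8
position: [0.5253, -0.0195, 0.0612]
tool_rot: [-3.141, 0.0, 1.503]
force: [-1.1, 0.0, -0.5]
grip_width: 0.0281
finger_force: 24.8
```

>>> servo_tool(plan=[[2,0,0,0,0,0,0],[2,0,0,0,0,0,0],[2,0,0,0,0,0,0]])

```text
clock: 16.1
position: [0.5255, -0.0194, 0.0616]
tool_rot: [3.141, -0.0, 1.503]
force: [-0.0, 1.6, -0.5]
grip_width: 0.0277
finger_force: 24.8
```

```bash
python3 - <<'E'
from h import *
go(.5255,-.018,.061,86.2)
s=grab('scene'); print(proj(s,[.5255,-.018,.069]),proj(s,[.5255,-.018,.039]),proj(s,[.5255,-.018,.106]))
cv2.imwrite('pics/a7.png',cv2.resize(s['frame'][155:255,240:350],None,fx=6,fy=6,interpolation=0)[:600])
E
```

```text
shift cm [ 0.14 -0.01  0.06] rot deg [ 0.03 -0.01 -0.06] pos [ 0.5255 -0.0194  0.0616] yaw [ 1.7997e+02 -1.0000e-02  8.6140e+01] F [-0.   1.6 -0.5] t 16.1
[298.36268134 202.63505117] [298.47863825 212.28629607] [298.2156707  190.39916406]
```

View pics/a7.png

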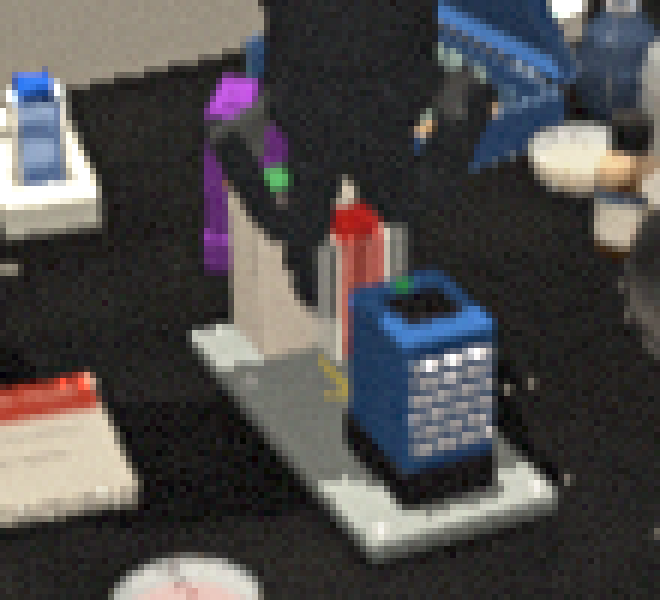

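The red cell hangs upright between lamp and post: its cap is at about (299,190), against a predicted (298,190). The lamp is still seated and the blue cell is still in its well. Handing in.

```bash
python3 -c "
from workcell import bot
print(bot.job_done())"
```

```text
the job is handed in; nothing more can be done
None
```

The job is handed in at about 16 s of the 58 s allowed: the blue lamp head is seated and released, and the red-capped cell is held upright by its frosted sides at the beam point. The hand-in returned no verdict.

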